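Lay up the coffee tray: three glasses onto their saucers

ROBOT

A 6-joint arm with a two-finger parallel gripper is mounted at the origin on the work surface. World frame = base frame: x ahead of the robot, y to its left, z up, the work surface at z = 0. Lengths are in mm, angles in rad, forces in N, time in s.
With the tool pointing down it reaches from about 350 to 875 mm from the base axis. Payload 4.2 kg.
Tool frame: the origin (TCP) lies at the very end of the fingers, on their centre line; the grasp point (between the pads) lies 19 mm behind it; z points along the fingers, y is the line along which they close (so a half turn about z gives the same grasp; the last joint's range is limited). The gripper opens to 85 mm and grips with 20 to 120 N. Pads are 22 mm wide; open, the fingers measure 114 mm over their backs; the gripper's body (76 mm by 85 mm) begins 54 mm behind the grasp point. The pads swing forward as they close: fully open they stand 13 mm farther back than shut.
Start: joints at [-0.959, 0.385, 0.008, 0, -1.194, -0.259], TCP at [215.969, -586.478, 231.312] pointing down, gripper open.
Joint ranges: [-3.14, 3.14], [-1.21, 2.06], [-1.07, 1.41], [-3.16, 2.05], [-2.99, -0.16], [-3.1, 3.1]. Speed limits (rad/s): [2.79, 2.79, 3.14, 3.14, 3.14, 3.14].

INTERFACE

Orientations are given as a unit quaternion [x, y, z, w].
In Python, from bench import arm, optics gives the robot as it stands. The module is installed in compiled form; this text tells all that it offers.
- The arm moves only by the tool step_arm, never from a script. Its argument "motion" is a list of rows, each an object with "dr": the turn, a rotation vector about the tool's x, y, z in units of 8 degrees (1.0 is 8 degrees), a list of three; "slide": the shift along the tool's x, y, z in mm, a list of three; "jaw": the finger opening in mm, from 0 to 85.4. A call has exactly 8 rows; each row is the pose to reach, as a shift and turn from the pose commanded when the call began, along the tool's axes at that moment; what a row does not reach only later rows make up. A row lasts 1/8 s, in which the tool goes at most 62.5 mm and 10.7 degrees, less where a joint would pass 70% of its speed; a pose out of reach is approached as far as the arm can. A call with a gripper value outside its range is refused whole. The fingers move at their own pace and stop on an object; the grip force is fixed at half the most. Time passes only in rows, so rows that repeat a pose let the fingers close, or fill a call up. It gives the time, the measured TCP pose, the force, the opening and the grip force at its end, in the units of the state.
- arm.read_state(): the state, without advancing time (a new reading comes with each control period).
- optics.get_image(name): name is "side" or "top" or "wrist"; returns the picture (400x640x3 uint8, blue, green, red); there is no depth.
- optics.camera_info(name): a dict with "camera_matrix" (3x3 intrinsics, pixels), "k1" (the pictures are not rectified: a ray, as slopes to the right and down, at radius r is drawn at 1 + k1 r^2 times it, then the intrinsics apply), "view" (4x4, takes a point from world to camera coordinates); the wrist camera has in their place "T_tool_cam" (4x4, takes a point from camera to tool coordinates, whose origin is the TCP and whose axes are the flange's). Camera axes: x right, y up, looking along -z (the intrinsics and any distortion apply to the point x, -y, -z); pixel columns grow to the right and rows downward; lengths in mm; the calibration is good to about 2 mm. A picture is of the moment at which its call begins: read the wrist's pose just before it. camera_info takes no time and is no camera call.
- arm.job_done(): hands the job in; it is judged then, once.
The state is a dict: "clock": time; "joints": joint angles; "joint_vel": joint speeds; "joint_efforts": joint torques, N m; "position": TCP position; "ee_rot": TCP orientation; "contact_force": force on the tool from outside, world axes, zero at the start; "wrist_torque": the same for the moment, N m; "gripper_width": finger opening in mm; "grasp_force": force on a finger pad.
Only numpy, scipy, OpenCV 4.12 (cv2) and the standard library are available. Lean on these libraries where they do the work, as an engineer would, in place of code of your own. Each camera call takes 0.05 s, during which the arm holds its last target. There are 200 camera calls.

TASK

Lay up the round tray for coffee: pick the three clear glass cups off the rubber mat and stand each one upright in the well of its own saucer - the small glass on the small saucer, the middle one on the middle saucer, the large one on the large saucer. Set them down gently rather than dropping them, let go of them, and keep the saucers in their places on the tray. Leave the white porcelain cup, the steel milk jug and the orange jebena (coffee pot) standing where they are.

Things in the scene. Friction and masses are not known exactly. Their poses are not given: they have to be found in the camera images.
- glass_small: small clear glass cup without a handle, a round tapering tumbler standing mouth up: 60 mm high, 46 mm across the rim, 36 mm across the foot (41 mm across at half height), wall 3 mm, about 90 g. Origin at the centre of its underside, z up. The glasses, the porcelain cup and the milk jug stand mixed on a black rubber mat 8 mm thick, on the counter (z = 0), at least 110 mm apart, centre to centre.
- glass_middle: middle clear glass cup, same shape: 76 mm high, 57 mm across the rim, 46 mm across the foot (51 mm at half height), about 150 g. Origin at the centre of its underside, z up.
- glass_large: large clear glass cup, same shape: 92 mm high, 68 mm across the rim, 56 mm across the foot (62 mm at half height), about 220 g. Origin at the centre of its underside, z up.
- saucer_small: small white saucer, loose, 110 mm across, outer edge 15 mm above its underside. In its middle a flat round well 54 mm across, whose floor is 5 mm above the underside, with a raised ring 3 mm high around it. Origin at the centre of the underside, z up. The three saucers lie on the tray, centres about 150 mm apart.
- saucer_middle: middle white saucer, loose, same shape: 130 mm across, well 64 mm across, floor of the well 5 mm above the underside, edge 15 mm high. Origin at the centre of the underside, z up.
- saucer_large: large white saucer, loose, same shape: 150 mm across, well 74 mm across, floor of the well 5 mm above the underside, edge 15 mm high. Origin at the centre of the underside, z up.
- tray: round metal serving tray, 370 mm across, does not move; floor 4 mm thick, on which the saucers lie, rim 16 mm high. Origin at the centre of its underside, on the counter. It stands to the left or to the right in front of the robot, the rubber mat (260 mm in its own x by 370 mm in y) on the other side.
- porcelain_cup: white porcelain cup without a handle, bowl shaped, 50 mm high, 70 mm across the rim, on the mat; to be left alone. Origin at the centre of its underside.
- milk_jug: small steel milk jug, 80 mm high, 68 mm across the belly, on the mat; its handle reaches out 60 mm from the axis towards its own +y, its lip 42 mm towards -y; to be left alone. Origin at the centre of its underside.
- jebena: orange ceramic coffee pot with a round belly 124 mm across, narrow neck, 214 mm high with its stopper; handle reaching 79 mm towards its own +y, spout reaching 100 mm towards -y; stands on the counter beyond the tray and the mat, to be left alone. Origin at the centre of its underside.

How it is judged:
By the outcome, as a careful person would: the job done as asked, in the order asked, and still so for the second after the job is handed in, with the robot touching nothing.
It also fails if it takes over 102 s, if anything falls off the work surface, if the arm or the gripper's body presses on something with over 40 N, if the wrist force passes 120 N, or if a joint passes its speed limit or range.

## Working session

There is one attempt and no reset: what is moved stays moved. The work goes in short steps, Python scripts to look and compute and a tool call to move; the robot and the scene stay as the last step left them, time stands still between calls to the robot, and variables do not carry over. Pictures are saved under pics/ and viewed, at most 14 in all, crops included, and the job is handed in when it is done.

Besides the shell and the picture viewer there is one more tool, called after ">>>" as name([rows], argument=value, ...), one row to a line, values as JSON. step_arm: Moves the arm, as the interface text tells. Its arguments: {"type":"object","properties":{"motion":{"type":"array","items":{"type":"object","properties":{"dr":{"type":"array","items":{"type":"number"}},"slide":{"type":"array","items":{"type":"number"}},"jaw":{"type":"number"}}}}},"required":["motion"]}

```bash
mkdir -p pics
python3 - <<'E'
from bench import arm, optics
import cv2
s=arm.read_state();print({k:s[k] for k in('clock','position','ee_rot','gripper_width')})
for n in('top','side'):
    cv2.imwrite(f'pics/{n}0.png',optics.get_image(n))
for n in('top','side','wrist'):
    print(n,optics.camera_info(n))
E
```

```text
{'clock': 0.0, 'position': array([ 215.76338785, -585.94527157,  230.20373842]), 'ee_rot': array([-1.75407538e-01,  9.84495269e-01,  1.09007616e-03, -2.67613046e-04]), 'gripper_width': 85.0114527167881}
top {'camera_matrix': array([[381.18499378,   0.        , 325.11530113],
       [  0.        , 381.18499378, 203.6044816 ],
       [  0.        ,   0.        ,   1.        ]]), 'k1': -0.07682464556002892, 'view': array([[ 1.45531586e-02, -9.99870927e-01,  6.80698614e-03,
         8.05887055e-01],
       [ 9.77814763e-01,  1.56541959e-02,  2.08885701e-01,
        -6.40326686e+02],
       [-2.08965297e-01,  3.61602480e-03,  9.77916371e-01,
        -9.74352983e+02],
       [ 0.00000000e+00,  0.00000000e+00,  0.00000000e+00,
         1.00000000e+00]])}
side {'camera_matrix': array([[513.46479886,   0.        , 319.20969853],
       [  0.        , 513.46479886, 206.60968275],
       [  0.        ,   0.        ,   1.        ]]), 'k1': 0.04568499208164276, 'view': array([[-9.97566611e-01, -6.95097942e-02, -5.40778939e-03,
         6.35699370e+02],
       [ 4.42167742e-02, -6.90727341e-01,  7.21762161e-01,
        -5.37883500e+01],
       [-5.39048473e-02,  7.19766719e-01,  6.92120032e-01,
        -1.23242947e+03],
       [ 0.00000000e+00,  0.00000000e+00,  0.00000000e+00,
         1.00000000e+00]])}
wrist {'camera_matrix': array([[304.27592343,   0.        , 321.38992769],
       [  0.        , 304.27592343, 196.37410312],
       [  0.        ,   0.        ,   1.        ]]), 'k1': -0.028047977838043102, 'T_tool_cam': array([[-6.21867732e-04,  9.52473023e-01,  3.04622312e-01,
         7.86262389e+01],
       [ 9.99999620e-01,  4.06012752e-04,  7.71943790e-04,
        -5.31150268e-01],
       [ 6.11575092e-04,  3.04622676e-01, -9.52472914e-01,
        -1.41877767e+02],
       [ 0.00000000e+00,  0.00000000e+00,  0.00000000e+00,
         1.00000000e+00]])}
```

View pics/top0.png

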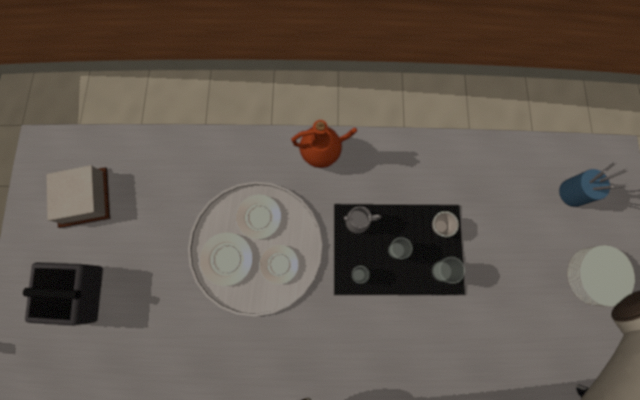

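View pics/side0.png

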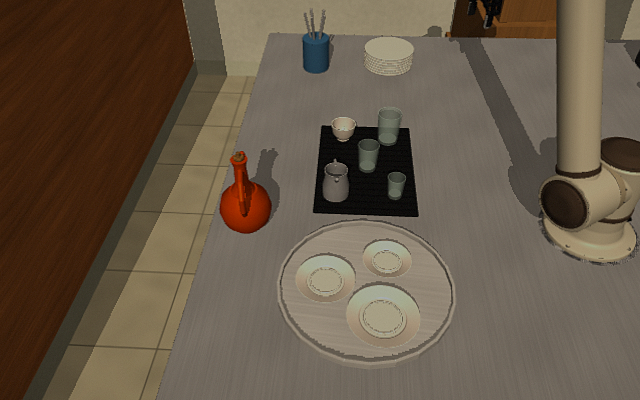

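Top: tray centre about (258,248), mat right at (400,250) with glasses small (361,274), middle (401,248), large (450,270). Enlarging for measurement.

Run:
```python
import cv2
for n,f,(x0,y0,x1,y1),k in(('tm','top',(332,200,470,300),5.5),('tt','top',(188,182,328,314),4.5),('sm','side',(310,95,425,215),5),('st','side',(275,215,460,365),4)):
    c=cv2.imread(f'pics/{f}0.png')[y0:y1,x0:x1]
    c=cv2.resize(c,None,fx=k,fy=k,interpolation=cv2.INTER_CUBIC)
    c=cv2.convertScaleAbs(c,alpha=1.6 if n!='tt' else 1.2)
    for v in range((x0+9)//10*10,x1,10):
        X=int((v-x0+.5)*k);cv2.line(c,(X,0),(X,c.shape[0]),(0,255,255) if v%50==0 else (90,90,0),1);cv2.putText(c,str(v),(X,9),0,.35,(0,255,0),1)
    for v in range((y0+9)//10*10,y1,10):
        Y=int((v-y0+.5)*k);cv2.line(c,(0,Y),(c.shape[1],Y),(0,255,255) if v%50==0 else (90,90,0),1);cv2.putText(c,str(v),(0,Y),0,.35,(0,255,0),1)
    cv2.imwrite(f'pics/{n}.png',c);print(c.shape)
```

```text
(550, 759, 3)
(594, 630, 3)
(600, 575, 3)
(600, 740, 3)
```

View pics/tm.png

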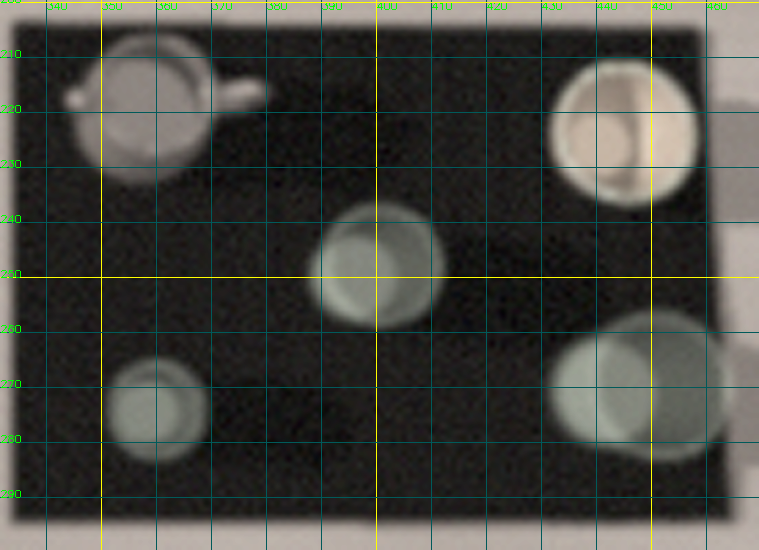

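View pics/tt.png

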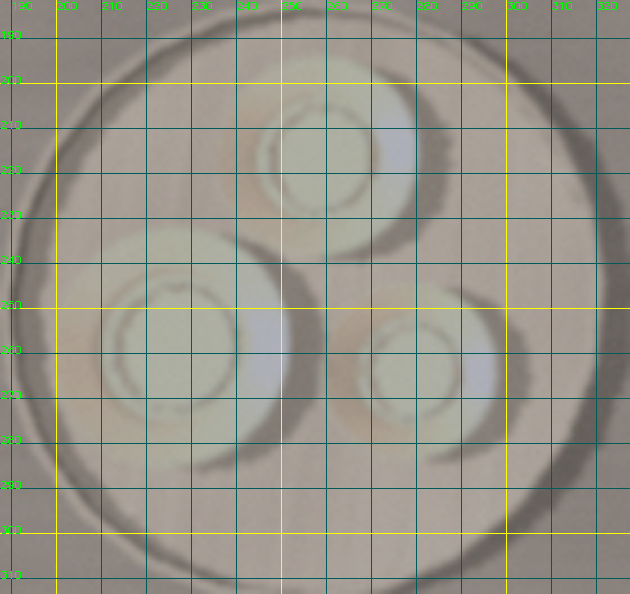

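View pics/sm.png

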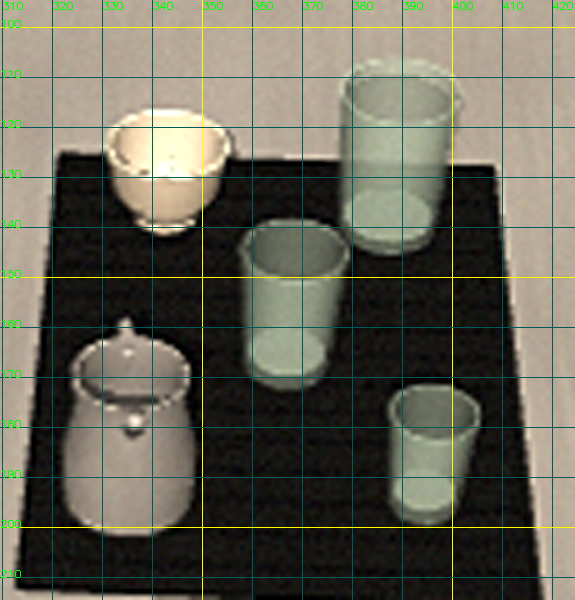

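View pics/st.png

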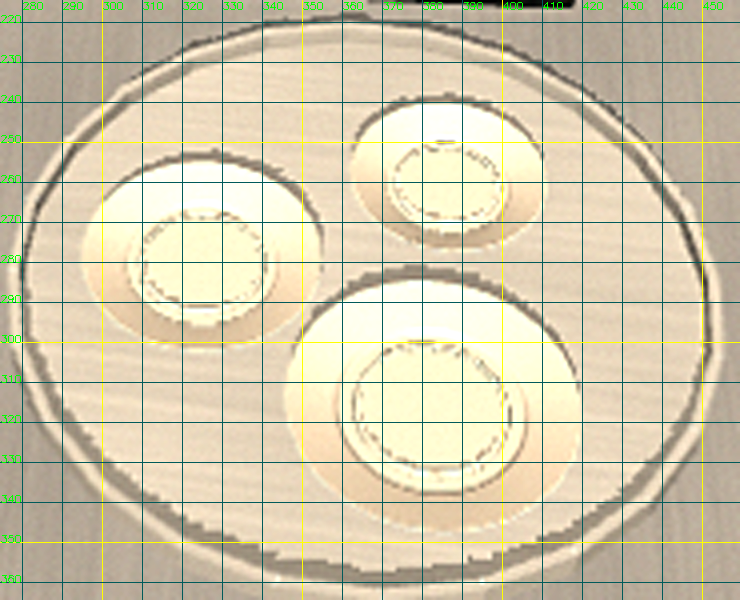

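Readings: top rims small (360.5,274), middle (400.8,247.8), large (450.5,269.8); wells small (279.5,264), middle (258.5,217), large (227,259). Side rims (396.7,176.5), (368.3,144.5), (390,113); wells (385.5,260), (325,279.5), (382,316.5).

```bash
cat > h.py <<'E'
import numpy as np
from bench import arm, optics
from scipy.spatial.transform import Rotation as R
def cam(n,s=None):
    i=optics.camera_info(n)
    if n=='wrist':
        T=np.eye(4);T[:3,:3]=R.from_quat(s['ee_rot']).as_matrix();T[:3,3]=s['position']
        return i['camera_matrix'],i['k1'],T@i['T_tool_cam']
    return i['camera_matrix'],i['k1'],np.linalg.inv(i['view'])
def ray(c,uv):
    K,k,T=c
    d=np.array([(uv[0]-K[0,2])/K[0,0],(uv[1]-K[1,2])/K[1,1]]);p=d.copy()
    for _ in range(20):p=d/(1+k*(p@p))
    return T[:3,3],T[:3,:3]@np.array([p[0],-p[1],-1])
def plane(c,uv,z):
    o,d=ray(c,uv);return o+d*(z-o[2])/d[2]
def proj(c,P):
    K,k,T=c;q=np.linalg.inv(T)@np.append(P,1);p=np.array([q[0],-q[1]])/-q[2]
    p=p*(1+k*(p@p));return K[:2,:2]@p+K[:2,2]
E
python3 - <<'E'
from h import *
for n,z,a,b in(('gs',68,(360.5,274),(396.7,176.5)),('gm',84,(400.8,247.8),(368.3,144.5)),('gl',100,(450.5,269.8),(390,113)),
 ('ss',10,(279.5,264),(385.5,260)),('sm',10,(258.5,217),(325,279.5)),('sl',10,(227,259),(382,316.5)),('pc',58,(445.5,223.5),(343.5,124)),('jug',88,(358,216.5),(335.5,169.5)),('jeb',214,(321,126),(239,157))):
    print(n,plane(cam('top'),a,z).round(1),plane(cam('side'),b,z).round(1))
s=arm.read_state();print(R.from_quat(s['ee_rot']).as_matrix().round(3))
E
```

```text
gs [451.7 -85.5  68. ] [450.7 -85.8  68. ]
gm [ 520.7 -190.8   84. ] [ 521.8 -191.1   84. ]
gl [ 463.6 -315.9  100. ] [ 463.5 -316.6  100. ]
ss [477.6 135.5  10. ] [478.6 136.6  10. ]
sm [610.2 201.   10. ] [610.6 200.4  10. ]
sl [488.7 284.2  10. ] [489.4 286.9  10. ]
pc [ 591.5 -322.1   58. ] [ 590.3 -317.4   58. ]
jug [602.2 -77.4  88. ] [602.2 -79.3  88. ]
jeb [803.6  24.1 214. ] [804.4  44.2 214. ]
[[-0.938 -0.345 -0.001]
 [-0.345  0.938  0.002]
 [ 0.     0.002 -1.   ]]
```

Both cameras agree within about 1–2 mm, so I take the averages. Next: go above the small glass and align the tool yaw to the world.

```bash
cat >> h.py <<'E'
def go(*t):
    s=arm.read_state();Q=R.from_quat(s['ee_rot']);Rt=R.from_matrix(np.diag([-1.,1,-1]))
    print('t',round(s['clock'],2),'at',s['position'].round(1),'F',np.round(s['contact_force'],1),'w',round(s['gripper_width'],1),'gf',np.round(s['grasp_force'],1))
    print('slide',(Q.inv().apply(np.array(t)-s['position'])).round(1),'dr',((Q.inv()*Rt).as_rotvec()/np.radians(8)).round(2))
E
python3 -c "
from h import *
go(451.2,-85.6,150)"
```

```text
t 0.1 at [ 215.8 -586.   230.3] F [-0.8  0.6 -0.5] w 85.5 gf 0.0
slide [-393.8  388.2   81.1] dr [ 0.01 -0.    2.53]
```

>>> step_arm([
  {"slide": [-393.8, 388.2, 80], "dr": [0, 0, 2.53], "jaw": 85},
  {"slide": [-393.8, 388.2, 80], "dr": [0, 0, 2.53], "jaw": 85},
  {"slide": [-393.8, 388.2, 80], "dr": [0, 0, 2.53], "jaw": 85},
  {"slide": [-393.8, 388.2, 80], "dr": [0, 0, 2.53], "jaw": 85},
  {"slide": [-393.8, 388.2, 80], "dr": [0, 0, 2.53], "jaw": 85},
  {"slide": [-393.8, 388.2, 80], "dr": [0, 0, 2.53], "jaw": 85},
  {"slide": [-393.8, 388.2, 80], "dr": [0, 0, 2.53], "jaw": 85},
  {"slide": [-393.8, 388.2, 80], "dr": [0, 0, 2.53], "jaw": 85},
])

```text
clock: 1.1
position: [426.2, -138.5, 159.8]
ee_rot: [0.0, 1.0, -0.0, 0.0]
contact_force: [1.1, 0.3, 0.7]
gripper_width: 84.9
grasp_force: 0.0
```

```bash
python3 -c "
from h import *
go(451.2,-85.6,150)"
```

```text
t 1.1 at [ 426.2 -138.5  159.8] F [1.1 0.3 0.7] w 84.9 gf 0.0
slide [-25.   52.9   9.8] dr [-0.  0. -0.]
```

>>> step_arm([
  {"slide": [-25, 53, 10], "dr": [0, 0, 0], "jaw": 85},
  {"slide": [-25, 53, 10], "dr": [0, 0, 0], "jaw": 85},
  {"slide": [-25, 53, 10], "dr": [0, 0, 0], "jaw": 85},
  {"slide": [-25, 53, 10], "dr": [0, 0, 0], "jaw": 85},
  {"slide": [-25, 53, 10], "dr": [0, 0, 0], "jaw": 85},
  {"slide": [-25, 53, 10], "dr": [0, 0, 0], "jaw": 85},
  {"slide": [-25, 53, 10], "dr": [0, 0, 0], "jaw": 85},
  {"slide": [-25, 53, 10], "dr": [0, 0, 0], "jaw": 85},
])

```text
clock: 2.1
position: [450.8, -87.6, 150.1]
ee_rot: [0.0, 1.0, 0.0, 0.0]
contact_force: [-0.0, 0.2, -0.0]
gripper_width: 85.0
grasp_force: 0.0
```

Run:
```python
from h import *
import cv2
go(451.2,-85.6,27)
s=arm.read_state();im=optics.get_image('wrist')
c=cam('wrist',s)
print(proj(c,np.array([451.2,-85.6,68])),proj(c,np.array([451.2,-85.6,8])),proj(c,np.array([521.2,-191,84])))
for r,z in((23,68),(18,8)):
  for a in np.arange(0,6.28,.1):
    cv2.circle(im,tuple(int(v) for v in proj(c,np.array([451.2+r*np.cos(a),-85.6+r*np.sin(a),z])).round()),0,(0,0,255),-1)
cv2.imwrite('pics/w1.png',im)
```

```text
t 2.1 at [450.8 -87.6 150.1] F [-0.   0.2 -0. ] w 85.0 gf 0.0
slide [ -0.4   2.  123.1] dr [ 0.    0.   -0.01]
[325.13913169 205.03656326] [324.44352268 184.45103998] [194.43879453 293.60331744]
```

View pics/w1.png

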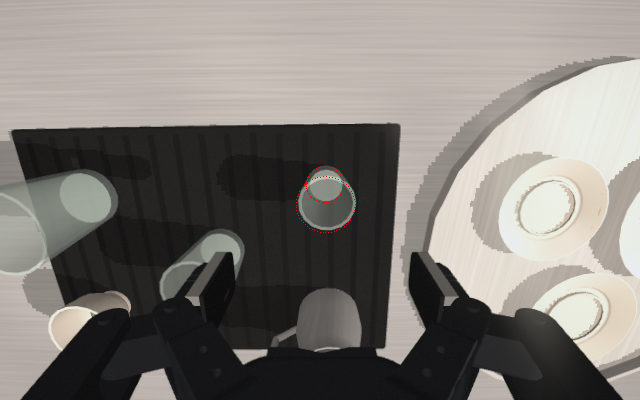

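The wrist view matches the predicted rim (326,205) to about 1 px. Descend and close.

>>> step_arm([
  {"slide": [-0.4, 2, 10], "dr": [0, 0, 0], "jaw": 85},
  {"slide": [-0.4, 2, 45], "dr": [0, 0, 0], "jaw": 85},
  {"slide": [-0.4, 2, 85], "dr": [0, 0, 0], "jaw": 85},
  {"slide": [-0.4, 2, 110], "dr": [0, 0, 0], "jaw": 85},
  {"slide": [-0.4, 2, 123], "dr": [0, 0, 0], "jaw": 85},
  {"slide": [-0.4, 2, 123], "dr": [0, 0, 0], "jaw": 85},
  {"slide": [-0.4, 2, 123], "dr": [0, 0, 0], "jaw": 55},
  {"slide": [-0.4, 2, 123], "dr": [0, 0, 0], "jaw": 30},
])

```text
clock: 3.15
position: [452.0, -85.4, 27.9]
ee_rot: [0.0, 1.0, 0.0, 0.001]
contact_force: [-0.1, -0.4, -0.3]
gripper_width: 51.5
grasp_force: 0.0
```

>>> step_arm([
  {"slide": [0, 0, 0], "dr": [0, 0, 0], "jaw": 30},
  {"slide": [0, 0, 0], "dr": [0, 0, 0], "jaw": 30},
  {"slide": [0, 0, 0], "dr": [0, 0, 0], "jaw": 30},
  {"slide": [0, 0, 0], "dr": [0, 0, 0], "jaw": 30},
  {"slide": [0, 0, 0], "dr": [0, 0, 0], "jaw": 30},
  {"slide": [0, 0, 0], "dr": [0, 0, 0], "jaw": 30},
  {"slide": [0, 0, 0], "dr": [0, 0, 0], "jaw": 30},
  {"slide": [0, 0, 0], "dr": [0, 0, 0], "jaw": 30},
])

```text
clock: 4.15
position: [452.3, -85.3, 28.3]
ee_rot: [-0.0, 1.0, 0.0, 0.001]
contact_force: [-1.3, 0.7, 4.3]
gripper_width: 43.2
grasp_force: 59.7
```

```bash
python3 -c "
from h import *
go(478,136,110)"
```

```text
t 4.15 at [452.3 -85.3  28.3] F [-1.3  0.7  4.3] w 43.2 gf 59.7
slide [-25.9 221.3 -81.6] dr [0.   0.02 0.  ]
```

>>> step_arm([
  {"slide": [0, 0, -12], "dr": [0, 0, 0], "jaw": 30},
  {"slide": [0, 0, -42], "dr": [0, 0, 0], "jaw": 30},
  {"slide": [-3, 15, -75], "dr": [0, 0, 0], "jaw": 30},
  {"slide": [-9, 65, -82], "dr": [0, 0, 0], "jaw": 30},
  {"slide": [-16, 120, -82], "dr": [0, 0, 0], "jaw": 30},
  {"slide": [-22, 175, -82], "dr": [0, 0, 0], "jaw": 30},
  {"slide": [-26, 210, -82], "dr": [0, 0, 0], "jaw": 30},
  {"slide": [-26.5, 221.3, -82], "dr": [0, 0, 0], "jaw": 30},
])

```text
clock: 5.15
position: [478.0, 137.6, 109.7]
ee_rot: [-0.001, 1.0, 0.0, 0.0]
contact_force: [-0.7, -0.2, -0.4]
gripper_width: 43.6
grasp_force: 60.9
```

Run:
```python
from h import *
import cv2
go(479,136,34)
s=arm.read_state();im=optics.get_image('wrist')
c=cam('wrist',s)
for x,y,r in((478,136,27),(610.4,200.7,32),(489,285.5,37)):
  for a in np.arange(0,6.28,.1):
    cv2.circle(im,tuple(int(v) for v in proj(c,np.array([x+r*np.cos(a),y+r*np.sin(a),12])).round()),0,(0,0,255),-1)
cv2.imwrite('pics/w2.png',im)
```

```text
t 5.15 at [478.  137.6 109.7] F [-0.7 -0.2 -0.4] w 43.6 gf 60.9
slide [-0.9 -1.7 75.7] dr [0.   0.01 0.01]
```

View pics/w2.png

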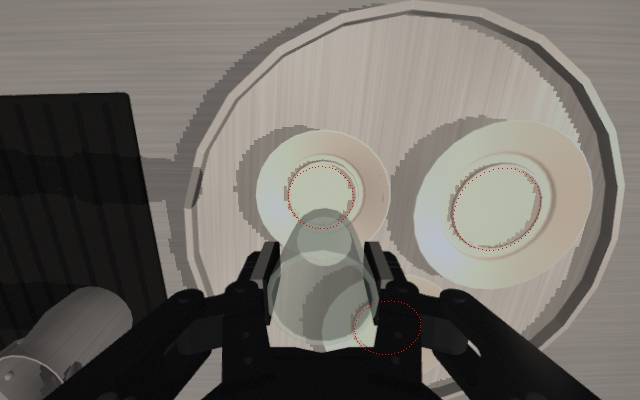

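Overlay circles lie on the wells; glass hangs straight. Lower slowly.

>>> step_arm([
  {"slide": [0, -0.5, 20], "dr": [0, 0, 0], "jaw": 30},
  {"slide": [0, -0.5, 45], "dr": [0, 0, 0], "jaw": 30},
  {"slide": [0, -0.5, 62], "dr": [0, 0, 0], "jaw": 30},
  {"slide": [0, -0.5, 70], "dr": [0, 0, 0], "jaw": 30},
  {"slide": [0, -0.5, 74], "dr": [0, 0, 0], "jaw": 30},
  {"slide": [0, -0.5, 76], "dr": [0, 0, 0], "jaw": 30},
  {"slide": [0, -0.5, 77], "dr": [0, 0, 0], "jaw": 30},
  {"slide": [0, -0.5, 77], "dr": [0, 0, 0], "jaw": 30},
])

```text
clock: 6.2
position: [478.0, 135.4, 32.3]
ee_rot: [0.0, 1.0, 0.0, 0.0]
contact_force: [0.6, -0.6, -0.2]
gripper_width: 43.4
grasp_force: 60.9
```

```bash
python3 -c "
from h import *
go(478.8,136,29.3)"
```

```text
t 6.2 at [478.  135.4  32.3] F [ 0.6 -0.6 -0.2] w 43.4 gf 60.9
slide [-0.8  0.6  3. ] dr [ 0.  0. -0.]
```

>>> step_arm([
  {"slide": [-0.5, 0.5, 0.5], "dr": [0, 0, 0], "jaw": 30},
  {"slide": [-0.5, 0.5, 1], "dr": [0, 0, 0], "jaw": 30},
  {"slide": [-0.5, 0.5, 1.5], "dr": [0, 0, 0], "jaw": 30},
  {"slide": [-0.5, 0.5, 1.8], "dr": [0, 0, 0], "jaw": 30},
  {"slide": [-0.5, 0.5, 2], "dr": [0, 0, 0], "jaw": 30},
  {"slide": [-0.5, 0.5, 2.2], "dr": [0, 0, 0], "jaw": 30},
  {"slide": [-0.5, 0.5, 2.4], "dr": [0, 0, 0], "jaw": 30},
  {"slide": [-0.5, 0.5, 2.4], "dr": [0, 0, 0], "jaw": 30},
])

```text
clock: 7.2
position: [478.3, 135.8, 29.6]
ee_rot: [0.0, 1.0, -0.0, -0.0]
contact_force: [-0.2, -0.4, -1.8]
gripper_width: 43.0
grasp_force: 60.9
```

>>> step_arm([
  {"slide": [0, 0, 0.2], "dr": [0, 0, 0], "jaw": 30},
  {"slide": [0, 0, 0.4], "dr": [0, 0, 0], "jaw": 30},
  {"slide": [0, 0, 0.6], "dr": [0, 0, 0], "jaw": 30},
  {"slide": [0, 0, 0.8], "dr": [0, 0, 0], "jaw": 30},
  {"slide": [0, 0, 0.9], "dr": [0, 0, 0], "jaw": 30},
  {"slide": [0, 0, 1], "dr": [0, 0, 0], "jaw": 30},
  {"slide": [0, 0, 1], "dr": [0, 0, 0], "jaw": 30},
  {"slide": [0, 0, 1], "dr": [0, 0, 0], "jaw": 30},
])

```text
clock: 8.2
position: [478.7, 135.9, 29.3]
ee_rot: [0.0, 1.0, 0.0, 0.0]
contact_force: [-0.8, -1.2, 5.6]
gripper_width: 43.3
grasp_force: 60.5
```

Contact (5.6 N). Release and rise.

>>> step_arm([
  {"slide": [0, 0, 0], "dr": [0, 0, 0], "jaw": 46},
  {"slide": [0, 0, 0], "dr": [0, 0, 0], "jaw": 50},
  {"slide": [0, 0, 0], "dr": [0, 0, 0], "jaw": 60},
  {"slide": [0, 0, 0], "dr": [0, 0, 0], "jaw": 66},
  {"slide": [0, 0, 0], "dr": [0, 0, 0], "jaw": 66},
  {"slide": [0, 0, -15], "dr": [0, 0, 0], "jaw": 66},
  {"slide": [0, 0, -50], "dr": [0, 0, 0], "jaw": 66},
  {"slide": [0, 0, -110], "dr": [0, 0, 0], "jaw": 66},
])

```text
clock: 9.2
position: [477.0, 135.0, 138.0]
ee_rot: [0.0, 1.0, -0.001, -0.002]
contact_force: [1.0, 1.6, -0.0]
gripper_width: 66.1
grasp_force: 0.0
```

```bash
python3 -c "
from h import *
go(521.7,-191,150)"
```

```text
t 9.2 at [477. 135. 138.] F [ 1.   1.6 -0. ] w 66.1 gf 0.0
slide [ -44.9 -326.   -11.3] dr [-0.02 -0.03 -0.  ]
```

>>> step_arm([
  {"slide": [-44, -327, -11], "dr": [0, 0, 0], "jaw": 85},
  {"slide": [-44, -327, -11], "dr": [0, 0, 0], "jaw": 85},
  {"slide": [-44, -327, -11], "dr": [0, 0, 0], "jaw": 85},
  {"slide": [-44, -327, -11], "dr": [0, 0, 0], "jaw": 85},
  {"slide": [-44, -327, -11], "dr": [0, 0, 0], "jaw": 85},
  {"slide": [-44, -327, -11], "dr": [0, 0, 0], "jaw": 85},
  {"slide": [-44, -327, -11], "dr": [0, 0, 0], "jaw": 85},
  {"slide": [-44, -327, -11], "dr": [0, 0, 0], "jaw": 85},
])

```text
clock: 10.2
position: [521.9, -190.2, 149.4]
ee_rot: [-0.0, 1.0, 0.0, -0.0]
contact_force: [0.4, 0.2, 0.1]
gripper_width: 85.0
grasp_force: 0.0
```

Run:
```python
from h import *
import cv2
go(521.2,-191,33)
im=optics.get_image('top')
c=cv2.resize(im[182:314,188:470],None,fx=2.8,fy=2.8,interpolation=cv2.INTER_CUBIC)
w=optics.get_image('wrist');c2=cam('wrist',arm.read_state())
for x,y,r,z in((521.2,-191,28.5,84),(521.2,-191,23,8)):
  for a in np.arange(0,6.28,.1):
    cv2.circle(w,tuple(int(v) for v in proj(c2,np.array([x+r*np.cos(a),y+r*np.sin(a),z])).round()),0,(0,0,255),-1)
w=w[100:330,120:520]
c=c[:,:480]; out=np.zeros((610,480,3),np.uint8);out[:c.shape[0]]=c;out[c.shape[0]:c.shape[0]+230,:400]=w
cv2.imwrite('pics/c3.png',out)
```

```text
t 10.2 at [ 521.9 -190.2  149.4] F [0.4 0.2 0.1] w 85.0 gf 0.0
slide [  0.7  -0.8 116.4] dr [ 0. -0.  0.]
```

View pics/c3.png

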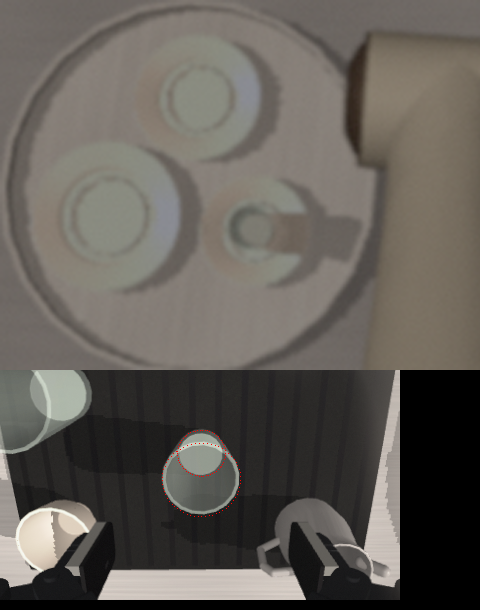

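The small glass stands centred in its well, and the middle glass's overlay matches within about 2 px. Descend and grip the middle one.

>>> step_arm([
  {"slide": [1, -0.5, 15], "dr": [0, 0, 0], "jaw": 85},
  {"slide": [1, -0.5, 45], "dr": [0, 0, 0], "jaw": 85},
  {"slide": [1, -0.5, 80], "dr": [0, 0, 0], "jaw": 85},
  {"slide": [1, -0.5, 105], "dr": [0, 0, 0], "jaw": 85},
  {"slide": [1, -0.5, 116], "dr": [0, 0, 0], "jaw": 85},
  {"slide": [1, -0.5, 116], "dr": [0, 0, 0], "jaw": 85},
  {"slide": [1, -0.5, 116], "dr": [0, 0, 0], "jaw": 65},
  {"slide": [1, -0.5, 116], "dr": [0, 0, 0], "jaw": 40},
])

```text
clock: 11.3
position: [522.4, -191.7, 35.2]
ee_rot: [-0.0, 1.0, -0.0, 0.002]
contact_force: [-0.2, 1.6, 5.0]
gripper_width: 53.6
grasp_force: 61.9
```

>>> step_arm([
  {"slide": [0, 0, 0], "dr": [0, 0, 0], "jaw": 40},
  {"slide": [0, 0, 0], "dr": [0, 0, 0], "jaw": 40},
  {"slide": [0, 0, 0], "dr": [0, 0, 0], "jaw": 40},
  {"slide": [0, 0, 0], "dr": [0, 0, 0], "jaw": 40},
  {"slide": [0, 0, 0], "dr": [0, 0, 0], "jaw": 40},
  {"slide": [0, 0, 0], "dr": [0, 0, 0], "jaw": 40},
  {"slide": [0, 0, 0], "dr": [0, 0, 0], "jaw": 40},
  {"slide": [0, 0, 0], "dr": [0, 0, 0], "jaw": 40},
])

```text
clock: 12.3
position: [522.2, -191.7, 35.2]
ee_rot: [-0.0, 1.0, -0.0, 0.001]
contact_force: [-0.2, 2.8, 6.9]
gripper_width: 53.8
grasp_force: 62.0
```

```bash
python3 -c "
from h import *
go(610.6,200.7,160)"
```

```text
t 12.3 at [ 522.2 -191.7   35.2] F [-0.2  2.8  6.9] w 53.8 gf 62.0
slide [ -88.7  392.4 -124.7] dr [-0.    0.02  0.  ]
```

>>> step_arm([
  {"slide": [0, 0, -12], "dr": [0, 0, 0], "jaw": 40},
  {"slide": [0, 0, -45], "dr": [0, 0, 0], "jaw": 40},
  {"slide": [0, 0, -90], "dr": [0, 0, 0], "jaw": 40},
  {"slide": [-5, 25, -115], "dr": [0, 0, 0], "jaw": 40},
  {"slide": [-17, 75, -124], "dr": [0, 0, 0], "jaw": 40},
  {"slide": [-29, 130, -124], "dr": [0, 0, 0], "jaw": 40},
  {"slide": [-41, 185, -124], "dr": [0, 0, 0], "jaw": 40},
  {"slide": [-52, 230, -124], "dr": [0, 0, 0], "jaw": 40},
])

```text
clock: 13.3
position: [573.2, 40.2, 158.2]
ee_rot: [-0.0, 1.0, 0.0, 0.0]
contact_force: [-0.3, -0.1, -1.1]
gripper_width: 53.9
grasp_force: 63.2
```

```bash
python3 -c "
from h import *
go(611.8,200.7,70)"
```

```text
t 13.3 at [573.2  40.2 158.2] F [-0.3 -0.1 -1.1] w 53.9 gf 63.2
slide [-38.6 160.5  88.2] dr [0. 0. 0.]
```

>>> step_arm([
  {"slide": [-13, 50, 0], "dr": [0, 0, 0], "jaw": 40},
  {"slide": [-26, 105, 0], "dr": [0, 0, 0], "jaw": 40},
  {"slide": [-37, 148, 0], "dr": [0, 0, 0], "jaw": 40},
  {"slide": [-38.6, 160.5, 15], "dr": [0, 0, 0], "jaw": 40},
  {"slide": [-38.6, 160.5, 45], "dr": [0, 0, 0], "jaw": 40},
  {"slide": [-38.6, 160.5, 75], "dr": [0, 0, 0], "jaw": 40},
  {"slide": [-38.6, 160.5, 88], "dr": [0, 0, 0], "jaw": 40},
  {"slide": [-38.6, 160.5, 88], "dr": [0, 0, 0], "jaw": 40},
])

```text
clock: 14.3
position: [611.5, 197.9, 68.8]
ee_rot: [0.001, 1.0, -0.001, -0.001]
contact_force: [-0.6, -1.3, -0.9]
gripper_width: 53.8
grasp_force: 63.2
```

```bash
python3 -c "
from h import *
go(611.8,200.7,38)"
```

```text
t 14.3 at [611.5 197.9  68.8] F [-0.6 -1.3 -0.9] w 53.8 gf 63.2
slide [-0.4  2.9 30.8] dr [-0.01 -0.01 -0.01]
```

>>> step_arm([
  {"slide": [0, 2.5, 10], "dr": [0, 0, 0], "jaw": 40},
  {"slide": [0, 2.5, 20], "dr": [0, 0, 0], "jaw": 40},
  {"slide": [0, 2.5, 26], "dr": [0, 0, 0], "jaw": 40},
  {"slide": [0, 2.5, 29], "dr": [0, 0, 0], "jaw": 40},
  {"slide": [0, 2.5, 30], "dr": [0, 0, 0], "jaw": 40},
  {"slide": [0, 2.5, 30.5], "dr": [0, 0, 0], "jaw": 40},
  {"slide": [0, 2.5, 30.5], "dr": [0, 0, 0], "jaw": 40},
  {"slide": [0, 2.5, 30.5], "dr": [0, 0, 0], "jaw": 40},
])

```text
clock: 15.3
position: [612.1, 201.3, 39.3]
ee_rot: [0.0, 1.0, 0.0, 0.0]
contact_force: [0.9, -0.7, -2.1]
gripper_width: 54.0
grasp_force: 63.2
```

```bash
python3 -c "
from h import *
go(611.8,200.7,36.2)"
```

```text
t 15.3 at [612.1 201.3  39.3] F [ 0.9 -0.7 -2.1] w 54.0 gf 63.2
slide [ 0.3 -0.6  3.1] dr [ 0.  0. -0.]
```

>>> step_arm([
  {"slide": [0, -0.5, 0.6], "dr": [0, 0, 0], "jaw": 40},
  {"slide": [0, -0.5, 1.2], "dr": [0, 0, 0], "jaw": 40},
  {"slide": [0, -0.5, 1.6], "dr": [0, 0, 0], "jaw": 40},
  {"slide": [0, -0.5, 1.9], "dr": [0, 0, 0], "jaw": 40},
  {"slide": [0, -0.5, 2.2], "dr": [0, 0, 0], "jaw": 40},
  {"slide": [0, -0.5, 2.4], "dr": [0, 0, 0], "jaw": 40},
  {"slide": [0, -0.5, 2.6], "dr": [0, 0, 0], "jaw": 40},
  {"slide": [0, -0.5, 2.6], "dr": [0, 0, 0], "jaw": 40},
])

```text
clock: 16.3
position: [612.0, 200.8, 36.5]
ee_rot: [0.0, 1.0, 0.0, 0.0]
contact_force: [-0.8, 0.2, -1.5]
gripper_width: 53.6
grasp_force: 63.2
```

>>> step_arm([
  {"slide": [0, 0, 0.2], "dr": [0, 0, 0], "jaw": 40},
  {"slide": [0, 0, 0.4], "dr": [0, 0, 0], "jaw": 40},
  {"slide": [0, 0, 0.6], "dr": [0, 0, 0], "jaw": 40},
  {"slide": [0, 0, 0.8], "dr": [0, 0, 0], "jaw": 40},
  {"slide": [0, 0, 0.9], "dr": [0, 0, 0], "jaw": 40},
  {"slide": [0, 0, 1], "dr": [0, 0, 0], "jaw": 40},
  {"slide": [0, 0, 1], "dr": [0, 0, 0], "jaw": 40},
  {"slide": [0, 0, 1], "dr": [0, 0, 0], "jaw": 40},
])

```text
clock: 17.3
position: [612.2, 200.8, 36.3]
ee_rot: [0.0, 1.0, 0.0, 0.0]
contact_force: [-2.1, 0.1, 3.9]
gripper_width: 53.9
grasp_force: 63.0
```

Contact (3.9 N, up from −1.5 N). Release, rise.

>>> step_arm([
  {"slide": [0, 0, 0], "dr": [0, 0, 0], "jaw": 56},
  {"slide": [0, 0, 0], "dr": [0, 0, 0], "jaw": 60},
  {"slide": [0, 0, 0], "dr": [0, 0, 0], "jaw": 70},
  {"slide": [0, 0, 0], "dr": [0, 0, 0], "jaw": 77},
  {"slide": [0, 0, 0], "dr": [0, 0, 0], "jaw": 77},
  {"slide": [0, 0, -15], "dr": [0, 0, 0], "jaw": 77},
  {"slide": [0, 0, -60], "dr": [0, 0, 0], "jaw": 77},
  {"slide": [0, 0, -120], "dr": [0, 0, 0], "jaw": 77},
])

```text
clock: 18.3
position: [611.3, 200.3, 156.4]
ee_rot: [0.0, 1.0, -0.001, -0.001]
contact_force: [1.4, 0.8, 0.3]
gripper_width: 77.3
grasp_force: 0.0
```

```bash
python3 -c "
from h import *
go(463.5,-316.2,170)"
```

```text
t 18.3 at [611.3 200.3 156.4] F [1.4 0.8 0.3] w 77.3 gf 0.0
slide [ 147.6 -516.6  -12.5] dr [-0.01 -0.02 -0.  ]
```

>>> step_arm([
  {"slide": [148, -517, -13], "dr": [0, 0, 0], "jaw": 85},
  {"slide": [148, -517, -13], "dr": [0, 0, 0], "jaw": 85},
  {"slide": [148, -517, -13], "dr": [0, 0, 0], "jaw": 85},
  {"slide": [148, -517, -13], "dr": [0, 0, 0], "jaw": 85},
  {"slide": [148, -517, -13], "dr": [0, 0, 0], "jaw": 85},
  {"slide": [148, -517, -13], "dr": [0, 0, 0], "jaw": 85},
  {"slide": [148, -517, -13], "dr": [0, 0, 0], "jaw": 85},
  {"slide": [148, -517, -13], "dr": [0, 0, 0], "jaw": 85},
])

```text
clock: 19.3
position: [473.8, -281.7, 169.3]
ee_rot: [-0.0, 1.0, -0.0, 0.001]
contact_force: [0.6, 0.2, 1.0]
gripper_width: 85.1
grasp_force: 0.0
```

```bash
python3 -c "
from h import *
go(463.3,-316.2,165)"
```

```text
t 19.3 at [ 473.8 -281.7  169.3] F [0.6 0.2 1. ] w 85.1 gf 0.0
slide [ 10.5 -34.5   4.3] dr [-0.01  0.02  0.  ]
```

>>> step_arm([
  {"slide": [10.5, -34.5, 4], "dr": [0, 0, 0], "jaw": 85},
  {"slide": [10.5, -34.5, 4], "dr": [0, 0, 0], "jaw": 85},
  {"slide": [10.5, -34.5, 4], "dr": [0, 0, 0], "jaw": 85},
  {"slide": [10.5, -34.5, 4], "dr": [0, 0, 0], "jaw": 85},
  {"slide": [10.5, -34.5, 4], "dr": [0, 0, 0], "jaw": 85},
  {"slide": [10.5, -34.5, 4], "dr": [0, 0, 0], "jaw": 85},
  {"slide": [10.5, -34.5, 4], "dr": [0, 0, 0], "jaw": 85},
  {"slide": [10.5, -34.5, 4], "dr": [0, 0, 0], "jaw": 85},
])

```text
clock: 20.3
position: [463.7, -314.2, 163.6]
ee_rot: [0.0, 1.0, 0.0, -0.0]
contact_force: [0.8, 0.1, -1.1]
gripper_width: 85.0
grasp_force: 0.0
```

Run:
```python
from h import *
import cv2
go(463.3,-316.2,43)
im=optics.get_image('top')
c=cv2.resize(im[182:314,188:470],None,fx=2.8,fy=2.8,interpolation=cv2.INTER_CUBIC)
s=arm.read_state();w=optics.get_image('wrist');c2=cam('wrist',s)
for x,y,r,z in((463.5,-316.2,34,100),(463.5,-316.2,28,8)):
  for a in np.arange(0,6.28,.1):
    cv2.circle(w,tuple(int(v) for v in proj(c2,np.array([x+r*np.cos(a),y+r*np.sin(a),z])).round()),0,(0,0,255),-1)
w=w[100:330,120:520]
c=c[:,:480]; out=np.zeros((600,480,3),np.uint8);out[:c.shape[0]]=c;out[c.shape[0]:c.shape[0]+230,:400]=w
cv2.imwrite('pics/c4.png',out)
```

```text
t 20.3 at [ 463.7 -314.2  163.6] F [ 0.8  0.1 -1.1] w 85.0 gf 0.0
slide [  0.4  -2.  120.6] dr [ 0. -0. -0.]
```

View pics/c4.png

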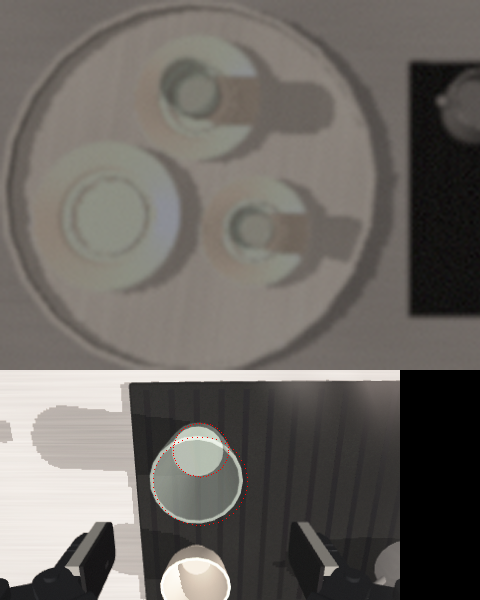

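The middle glass stands in its well; large glass matches within about 2 px (true about 1 mm further −y). Descend and grip.

>>> step_arm([
  {"slide": [0.5, -2.2, 10], "dr": [0, 0, 0], "jaw": 85},
  {"slide": [0.5, -2.2, 25], "dr": [0, 0, 0], "jaw": 85},
  {"slide": [0.5, -2.2, 60], "dr": [0, 0, 0], "jaw": 85},
  {"slide": [0.5, -2.2, 100], "dr": [0, 0, 0], "jaw": 85},
  {"slide": [0.5, -2.2, 119], "dr": [0, 0, 0], "jaw": 85},
  {"slide": [0.5, -2.2, 119], "dr": [0, 0, 0], "jaw": 85},
  {"slide": [0.5, -2.2, 119], "dr": [0, 0, 0], "jaw": 75},
  {"slide": [0.5, -2.2, 119], "dr": [0, 0, 0], "jaw": 50},
])

```text
clock: 21.4
position: [464.5, -317.3, 46.6]
ee_rot: [-0.0, 1.0, -0.001, 0.002]
contact_force: [-0.5, 1.2, 2.7]
gripper_width: 64.7
grasp_force: 56.8
```

>>> step_arm([
  {"slide": [0, 0, 0], "dr": [0, 0, 0], "jaw": 50},
  {"slide": [0, 0, 0], "dr": [0, 0, 0], "jaw": 50},
  {"slide": [0, 0, 0], "dr": [0, 0, 0], "jaw": 50},
  {"slide": [0, 0, 0], "dr": [0, 0, 0], "jaw": 50},
  {"slide": [0, 0, 0], "dr": [0, 0, 0], "jaw": 50},
  {"slide": [0, 0, 0], "dr": [0, 0, 0], "jaw": 50},
  {"slide": [0, 0, 0], "dr": [0, 0, 0], "jaw": 50},
  {"slide": [0, 0, 0], "dr": [0, 0, 0], "jaw": 50},
])

```text
clock: 22.4
position: [464.1, -317.2, 46.4]
ee_rot: [-0.0, 1.0, -0.001, 0.001]
contact_force: [-1.8, -0.8, 6.2]
gripper_width: 64.5
grasp_force: 57.5
```

```bash
python3 -c "
from h import *
go(489.5,285.5,185)"
```

```text
t 22.4 at [ 464.1 -317.2   46.4] F [-1.8 -0.8  6.2] w 64.5 gf 57.5
slide [ -25.9  602.4 -139.5] dr [-0.01  0.02  0.  ]
```

>>> step_arm([
  {"slide": [0, 0, -12], "dr": [0, 0, 0], "jaw": 50},
  {"slide": [0, 0, -45], "dr": [0, 0, 0], "jaw": 50},
  {"slide": [0, 0, -90], "dr": [0, 0, 0], "jaw": 50},
  {"slide": [-2, 25, -125], "dr": [0, 0, 0], "jaw": 50},
  {"slide": [-4, 75, -139], "dr": [0, 0, 0], "jaw": 50},
  {"slide": [-6, 130, -139], "dr": [0, 0, 0], "jaw": 50},
  {"slide": [-8, 185, -139], "dr": [0, 0, 0], "jaw": 50},
  {"slide": [-10, 240, -139], "dr": [0, 0, 0], "jaw": 50},
])

```text
clock: 23.4
position: [472.6, -74.6, 184.0]
ee_rot: [0.0, 1.0, 0.0, 0.0]
contact_force: [1.3, -0.4, -2.0]
gripper_width: 64.7
grasp_force: 59.3
```

```bash
python3 -c "
from h import *
go(490,285.5,185)"
```

```text
t 23.4 at [472.6 -74.6 184. ] F [ 1.3 -0.4 -2. ] w 64.7 gf 59.3
slide [-17.  360.1  -0.8] dr [ 0.    0.   -0.01]
```

>>> step_arm([
  {"slide": [-3, 50, 0], "dr": [0, 0, 0], "jaw": 50},
  {"slide": [-5, 105, 0], "dr": [0, 0, 0], "jaw": 50},
  {"slide": [-8, 160, 0], "dr": [0, 0, 0], "jaw": 50},
  {"slide": [-11, 215, 0], "dr": [0, 0, 0], "jaw": 50},
  {"slide": [-14, 270, 0], "dr": [0, 0, 0], "jaw": 50},
  {"slide": [-16, 320, 0], "dr": [0, 0, 0], "jaw": 50},
  {"slide": [-17, 350, 0], "dr": [0, 0, 0], "jaw": 50},
  {"slide": [-17, 360, 0], "dr": [0, 0, 0], "jaw": 50},
])

```text
clock: 24.4
position: [489.8, 285.1, 183.4]
ee_rot: [-0.001, 1.0, 0.0, -0.0]
contact_force: [-0.0, -0.6, -2.5]
gripper_width: 64.8
grasp_force: 59.3
```

Run:
```python
from h import *
import cv2
go(490,285.5,51)
s=arm.read_state();w=optics.get_image('wrist');c2=cam('wrist',s)
for x,y,r,z in((489,285.5,37,12),(489,285.5,75,19)):
  for a in np.arange(0,6.28,.05):
    cv2.circle(w,tuple(int(v) for v in proj(c2,np.array([x+r*np.cos(a),y+r*np.sin(a),z])).round()),0,(0,0,255),-1)
cv2.imwrite('pics/w5.png',w)
```

```text
t 24.4 at [489.8 285.1 183.4] F [-0.  -0.6 -2.5] w 64.8 gf 59.3
slide [ -0.3   0.3 132.4] dr [ 0.   -0.01  0.01]
```

View pics/w5.png

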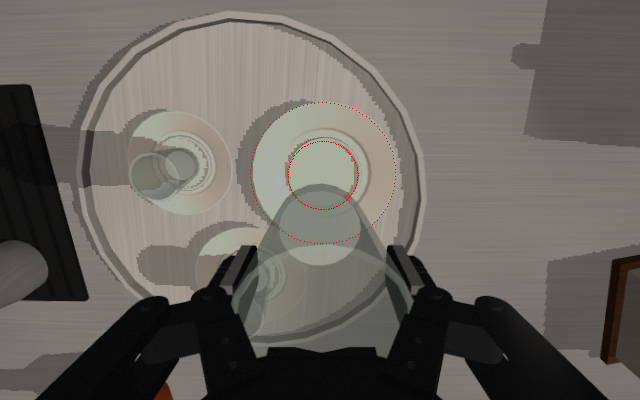

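Outer and well outlines match the large saucer within about 1 px. Lower.

>>> step_arm([
  {"slide": [0, 0, 20], "dr": [0, 0, 0], "jaw": 50},
  {"slide": [0, 0, 60], "dr": [0, 0, 0], "jaw": 50},
  {"slide": [0, 0, 95], "dr": [0, 0, 0], "jaw": 50},
  {"slide": [0, 0, 115], "dr": [0, 0, 0], "jaw": 50},
  {"slide": [0, 0, 126], "dr": [0, 0, 0], "jaw": 50},
  {"slide": [0, 0, 130], "dr": [0, 0, 0], "jaw": 50},
  {"slide": [0, 0, 132], "dr": [0, 0, 0], "jaw": 50},
  {"slide": [0, 0, 132], "dr": [0, 0, 0], "jaw": 50},
])

```text
clock: 25.45
position: [490.8, 283.8, 52.3]
ee_rot: [0.0, 1.0, 0.0, 0.0]
contact_force: [-0.5, 0.1, -1.0]
gripper_width: 65.0
grasp_force: 59.3
```

```bash
python3 -c "
from h import *
go(490,285.5,47.4)"
```

```text
t 25.45 at [490.8 283.8  52.3] F [-0.5  0.1 -1. ] w 65.0 gf 59.3
slide [0.8 1.7 4.9] dr [ 0.01  0.01 -0.  ]
```

>>> step_arm([
  {"slide": [0.5, 1.2, 0.8], "dr": [0, 0, 0], "jaw": 50},
  {"slide": [0.5, 1.2, 1.6], "dr": [0, 0, 0], "jaw": 50},
  {"slide": [0.5, 1.2, 2.4], "dr": [0, 0, 0], "jaw": 50},
  {"slide": [0.5, 1.2, 3], "dr": [0, 0, 0], "jaw": 50},
  {"slide": [0.5, 1.2, 3.5], "dr": [0, 0, 0], "jaw": 50},
  {"slide": [0.5, 1.2, 3.9], "dr": [0, 0, 0], "jaw": 50},
  {"slide": [0.5, 1.2, 4.1], "dr": [0, 0, 0], "jaw": 50},
  {"slide": [0.5, 1.2, 4.1], "dr": [0, 0, 0], "jaw": 50},
])

```text
clock: 26.45
position: [490.0, 284.7, 47.6]
ee_rot: [0.0, 1.0, -0.0, 0.0]
contact_force: [0.4, 0.1, -1.3]
gripper_width: 64.7
grasp_force: 59.4
```

>>> step_arm([
  {"slide": [0, 0, 0.2], "dr": [0, 0, 0], "jaw": 50},
  {"slide": [0, 0, 0.4], "dr": [0, 0, 0], "jaw": 50},
  {"slide": [0, 0, 0.6], "dr": [0, 0, 0], "jaw": 50},
  {"slide": [0, 0, 0.8], "dr": [0, 0, 0], "jaw": 50},
  {"slide": [0, 0, 0.9], "dr": [0, 0, 0], "jaw": 50},
  {"slide": [0, 0, 1], "dr": [0, 0, 0], "jaw": 50},
  {"slide": [0, 0, 1], "dr": [0, 0, 0], "jaw": 50},
  {"slide": [0, 0, 1], "dr": [0, 0, 0], "jaw": 50},
])

```text
clock: 27.45
position: [490.1, 284.7, 47.5]
ee_rot: [0.0, 1.0, 0.0, 0.0]
contact_force: [-2.6, -2.0, 6.4]
gripper_width: 64.6
grasp_force: 59.3
```

Contact (6.4 N). Release, rise.

>>> step_arm([
  {"slide": [0, 0, 0], "dr": [0, 0, 0], "jaw": 67},
  {"slide": [0, 0, 0], "dr": [0, 0, 0], "jaw": 71},
  {"slide": [0, 0, 0], "dr": [0, 0, 0], "jaw": 80},
  {"slide": [0, 0, 0], "dr": [0, 0, 0], "jaw": 85},
  {"slide": [0, 0, 0], "dr": [0, 0, 0], "jaw": 85},
  {"slide": [0, 0, -15], "dr": [0, 0, 0], "jaw": 85},
  {"slide": [0, 0, -60], "dr": [0, 0, 0], "jaw": 85},
  {"slide": [0, 0, -120], "dr": [0, 0, 0], "jaw": 85},
])

```text
clock: 28.45
position: [489.4, 284.1, 167.6]
ee_rot: [0.0, 1.0, -0.001, -0.001]
contact_force: [1.1, 1.4, 1.8]
gripper_width: 84.9
grasp_force: 0.0
```

>>> step_arm([
  {"slide": [0, -50, -40], "dr": [0, 0, 0], "jaw": 85},
  {"slide": [0, -300, -60], "dr": [0, 0, 0], "jaw": 85},
  {"slide": [0, -300, -60], "dr": [0, 0, 0], "jaw": 85},
  {"slide": [0, -300, -60], "dr": [0, 0, 0], "jaw": 85},
  {"slide": [0, -300, -60], "dr": [0, 0, 0], "jaw": 85},
  {"slide": [0, -300, -60], "dr": [0, 0, 0], "jaw": 85},
  {"slide": [0, -300, -60], "dr": [0, 0, 0], "jaw": 85},
  {"slide": [0, -300, -60], "dr": [0, 0, 0], "jaw": 85},
])

```text
clock: 29.45
position: [489.9, -14.2, 226.7]
ee_rot: [-0.001, 1.0, 0.0, 0.0]
contact_force: [-0.3, 0.1, 0.6]
gripper_width: 84.8
grasp_force: 0.0
```

Run:
```python
from h import *
import cv2
go(490,0,200)
a=cv2.resize(optics.get_image('top')[182:314,188:328],None,fx=2.8,fy=2.8);b=cv2.resize(optics.get_image('side')[200:365,230:460],None,fx=1.7,fy=1.7)
o=np.zeros((380,790,3),np.uint8);o[:a.shape[0],:a.shape[1]]=a;o[:b.shape[0],395:395+b.shape[1]]=b[:380]
cv2.imwrite('pics/f.png',o)
```

```text
t 29.45 at [489.9 -14.2 226.7] F [-0.3  0.1  0.6] w 84.8 gf 0.0
slide [-0.1 14.2 26.7] dr [0.   0.   0.01]
```

View pics/f.png

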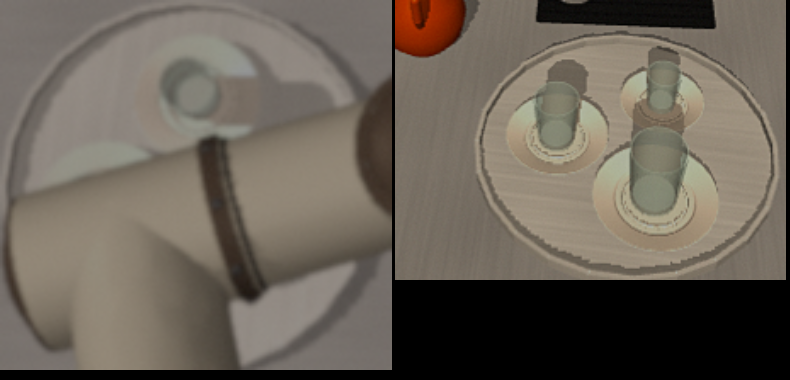

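All three glasses stand upright in their wells, the saucers are in place, and the gripper is clear. Handing in.

```bash
python3 -c "
from bench import arm
print(arm.job_done())"
```

```text
the job is handed in; nothing more can be done
None
```

The job is handed in: the small, middle and large glasses were set down gently in that order and released. The last side picture shows each one upright in its own saucer's well, the saucers still in place and the gripper clear. I kept the arm clear of the cup, jug and jebena, and it took about 29.5 s of the 102 s allowed.

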